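# Tuck the retaining batten in behind the pedestal leg

### The job

Slide the loose timber batten across the locker floor into its place: behind the upright pedestal leg, flat on the floor and flush along the whole front edge of the equipment board, between the two end cleats. It does not fit straight in, so angle it: push one end in past the leg, then push the other end round, only ever nudging it with the outside of the fingers - do not squeeze, lift or tip it. Leave the other loose things where they are and take the hand away when it is home.

Things in the scene. Friction and masses are not known exactly. Their poses are not given: they have to be found in the camera images.
- batten: The loose piece: a straight pine batten, 290 mm long (its own y axis), 40 mm wide (its x axis) and 34 mm high, with three dark screw holes in its top, about 0.2 kg; it slides on the floor with a friction coefficient of about 0.5 to 0.7 and stops as soon as it is no longer pushed. Origin at the middle of its underside, z up. Both ends and both sides are alike.
- batten_a (a point): Middle of the batten's +y end face, 17 mm above its underside.
- batten_b (a point): Middle of the batten's -y end face, 17 mm above its underside.
- board: The fixed plywood equipment board on the floor, 230 mm deep (x), 460 wide (y), 18 thick. Origin on the floor at the middle of its front edge; x points across the board, away from the robot, y along the front edge. On it, back from the front edge: fuse holder and bus bar (50 mm high, from x = 38 mm) and an inverter (95 mm high, from x = 82 mm).
- seat (a point): Where the batten belongs, fixed to the board: the middle of the batten's underside when it is home, on the floor 20 mm in front of the middle of the board's edge, axes as the board's (the batten's y along this y, either way round, its far long side touching the edge). A few mm left or right along y do not matter, within the cleats.
- cleat_l (a point): Floor point at the middle of the inner face of the left (+y) end cleat: a fixed timber block, 34 mm high, 35 mm wide (outward from here), standing 75 mm out from the board's front edge towards the robot. It is at x = -37.5, y = +165 mm of the board.
- cleat_r (a point): The same for the right (-y) end cleat, at x = -37.5, y = -165 mm of the board: the batten's place between the cleats is 330 mm long.
- leg: The fixed upright pedestal leg: an aluminium tube 50 mm in diameter, 200 mm tall, standing on the floor in front of the batten's place, about 97 mm to the left or to the right of the middle of the board (either side, it varies) with 62 mm between its back and the board's front edge. A flush, flat, empty round socket at the mirrored place is no obstacle. Origin on the floor at its axis.
- breaker: Bystander, to leave alone: a loose white breaker, 82 x 36 x 62 mm, on the floor left of the left cleat. Origin under its middle.
- tub: Bystander: a grey open tub, 72 mm across, 50 mm high, on the floor right of the right cleat. Origin under its middle.
- fuse: Bystander: a small fuse carrier, 30 x 66 x 28 mm, loose on the board's front strip. Origin under its middle, about 40 mm behind the front edge.
- tape: Bystander: a roll of black tape lying flat, 100 mm across, 19 mm high, far left. Origin under its middle.
- torch: Bystander: a dark metal torch lying down, 140 mm long, 36 mm thick, far right. Origin under its middle.
- driver: Bystander: a screwdriver, 200 mm long, lying at the front left. Origin under it.
- spanner: Bystander: a spanner, 170 mm long, lying at the front right. Origin under it.

How it is judged:
By the outcome, as a careful person would: the job done as asked, in the order asked, and still so for the second after the job is handed in, with the robot touching nothing.
It also fails if it takes over 72 s, if anything falls off the work surface, if the arm or the gripper's body presses on something with over 40 N, if the wrist force passes 120 N, or if a joint passes its speed limit or range.

### The arm

A 6-joint arm with a two-finger parallel gripper is mounted at the origin on the work surface. World frame = base frame: x ahead of the robot, y to its left, z up, the work surface at z = 0. Lengths are in mm, angles in rad, forces in N, time in s.
With the tool pointing down it reaches from about 425 to 950 mm from the base axis. Payload 3.5 kg.
Tool frame: the origin (TCP) lies midway between the tips of the shut fingers; the grasp point (between the pads) lies r.grip_point_offset behind it (r.grip_point_offset is the distance from the TCP to the grasp point, in mm); y points along the fingers, z is the direction in which the jaws open and shut, and the axes are right-handed (so a half turn about y gives the same grasp; the last joint's range is limited). The gripper opens to 85 mm and grips with 20 to 120 N. Pads are 22 mm wide; open, the fingers measure 114 mm over their backs; the gripper's body (76 mm by 85 mm) begins 54 mm behind the grasp point. The pads swing forward as they close: fully open they stand 13 mm farther back than shut.
Start: joints at [-1.365, 0.286, 1.577, -0, 1.279, -0.15], TCP at [235.152, -632.7, 210.125] pointing down, gripper open.
Joint ranges: [-2.77, 2.77], [-0.9, 2.22], [0.21, 2.48], [-1.53, 4.67], [0.24, 2.81], [-2.84, 2.84]. Speed limits (rad/s): [2.79, 2.79, 3.14, 3.14, 3.14, 3.14].

### API

Orientations are given as a 3x3 rotation matrix whose columns are the frame's x, y, z axes.
In Python, from rig import readout, capture, job, r gives the robot as it stands. The module is installed in compiled form; this text tells all that it offers.
- The arm moves only by the tool jog_arm, never from a script. Its argument "plan" is a list of rows, each a list of 4 numbers: the shift along the world's x, y, z in cm, then the turn about the world's z in degrees. A call has 1 to 20 rows; each row shifts and turns the commanded pose from where the row before left it; what a row does not reach is not made up. A row lasts 1/10 s, in which the tool goes at most 50 mm and 8.59 degrees, less where a joint would pass 70% of its speed; a pose out of reach is approached as far as the arm can. A call with a gripper value outside its range is refused whole. "jaw" is the opening, from 0 (shut) to 1 (fully open), set as the call begins (left out, the last holds). The fingers move at their own pace and stop on an object; the grip force is fixed at half the most. Time passes only in rows, so rows that do not move let the fingers close. It gives the time, the measured TCP pose, the force and the opening at its end, in the units of the state.
- readout.sense(): the state, without advancing time (a new reading comes with each control period).
- capture(name): name is "scene" or "top" or "wrist"; returns a dict with "image" (384x512x3 uint8, red, green, blue), "fx", "fy", "cx", "cy" (pixels), "T" (4x4, takes a point from camera to world coordinates); the wrist camera has in their place "T_tool_cam" (4x4, takes a point from camera to tool coordinates, whose origin is the TCP and whose axes are the tool frame's). Camera axes: x right, y down, z forward; pixel columns grow to the right and rows downward; lengths in mm; the calibration is good to about 2 mm. A picture is of the moment at which its call begins: read the wrist's pose just before it. There is no depth.
- job.hand_in(): hands the job in, once; it reports no verdict.
The state is a dict: "clock": time; "joints": joint angles; "qvel": joint speeds; "joint_torque": joint torques, N m; "tcp_pos": TCP position; "ee_rot": TCP orientation; "wrist_force": force on the tool from outside, world axes, zero at the start; "torque": the same for the moment, N m; "opening": opening from 0.0 (shut) to 1.0 (fully open).
Only numpy, scipy, OpenCV 4.12 (cv2) and the standard library are available. Lean on these libraries where they do the work, as an engineer would, in place of code of your own. Each camera call takes 0.05 s, during which the arm holds its last target.

## Working session

There is one attempt and no reset: what is moved stays moved. The work goes in short steps, Python scripts to look and compute and a tool call to move; the robot and the scene stay as the last step left them, time stands still between calls to the robot, and variables do not carry over. Pictures are saved under pics/ and viewed, and the job is handed in when it is done.

Besides the shell and the picture viewer there is one more tool, called after "Call:" as a command line: name --pt "numbers of a row" for each row, then --argument value for the rest. jog_arm: Moves the arm, as the interface text tells. Its arguments: {"type":"object","properties":{"plan":{"type":"array"},"jaw":{"type":"number"}},"required":["plan"]}

```bash
mkdir -p pics
python3 - <<'E'
from rig import readout, capture, job, r
import cv2,numpy as np
s=readout.sense()
print(s['clock'],s['tcp_pos'],s['ee_rot'],s['wrist_force'],s['opening'],r.grip_point_offset)
for n in['scene','top']:
    c=capture(n);cv2.imwrite(f'pics/{n}0.png',c['image'][:,:,::-1]);print(n,c['fx'],c['fy'],c['cx'],c['cy'],np.round(c['T'],3).tolist())
E
```

```text
0.0 [ 235.01721776 -632.0199792   208.7567115 ] [[-9.37361577e-01 -4.68666770e-04  3.48357652e-01]
 [-3.48357786e-01  2.28182279e-03 -9.37358867e-01]
 [-3.55581478e-04 -9.99997287e-01 -2.30215673e-03]] [ 0.43412876 -0.81846143 -0.27191542] 1.0017151452742554 18.700000000000003
scene 375.26779467413826 375.26779467413826 253.92052848785667 190.0264664519411 [[-0.22, 0.765, -0.605, 1199.775], [0.975, 0.17, -0.141, 133.5], [-0.005, -0.621, -0.784, 882.043], [0.0, 0.0, 0.0, 1.0]]
top 494.15105088751835 494.15105088751835 245.49057071461513 186.37384118941642 [[0.016, -0.988, 0.155, 323.29], [-1.0, -0.017, -0.0, 15.125], [0.003, -0.155, -0.988, 1592.195], [0.0, 0.0, 0.0, 1.0]]
```

View pics/scene0.png

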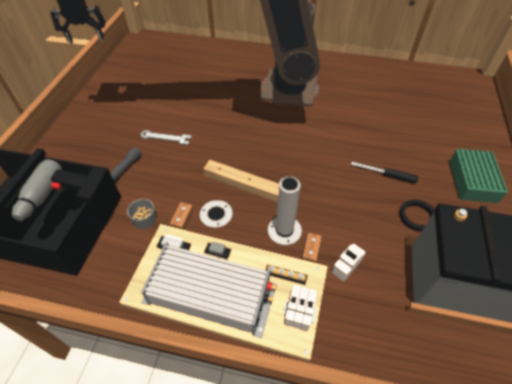

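View pics/top0.png

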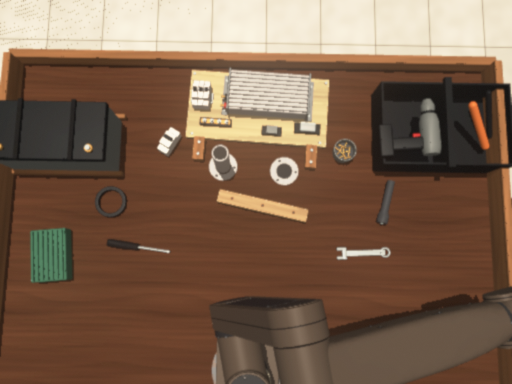

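The top view has x up and y left. The leg is at about (222,160), on the left. The batten runs from (218,197) to (307,215), in front of the leg and the flat socket (284,171). The cleats are at (198,149) and (311,156). Next I'll measure these.

```bash
cat > h.py <<'E'
import cv2,numpy as np
from rig import readout, capture, job, r
def plane(c,uv,z):
    uv=np.atleast_2d(np.asarray(uv,float))
    d=np.c_[(uv[:,0]-c['cx'])/c['fx'],(uv[:,1]-c['cy'])/c['fy'],np.ones(len(uv))]@c['T'][:3,:3].T
    o=c['T'][:3,3]; return o+d*((z-o[2])/d[:,2])[:,None]
def proj(c,p):
    q=(np.atleast_2d(p)-c['T'][:3,3])@c['T'][:3,:3]
    return np.c_[q[:,0]/q[:,2]*c['fx']+c['cx'],q[:,1]/q[:,2]*c['fy']+c['cy']]
E
python3 - <<'E'
from h import *
c=capture('top');im=c['image']
cr=im[60:225,180:370,::-1];cv2.imwrite('pics/crop0.png',cv2.resize(cr,None,fx=4,fy=3.6,interpolation=cv2.INTER_CUBIC))
hsv=cv2.cvtColor(im,cv2.COLOR_RGB2HSV)
for p in [(250,203),(200,140),(197,150),(311,156),(180,200)]: print(p,im[p[1],p[0]],hsv[p[1],p[0]])
E
```

```text
(250, 203) [233 187 127] [ 17 116 233]
(200, 140) [195 151 117] [ 13 102 195]
(197, 150) [187 129  86] [ 13 138 187]
(311, 156) [180 123  80] [ 13 142 180]
(180, 200) [103  64  43] [ 11 149 103]
```

View pics/crop0.png

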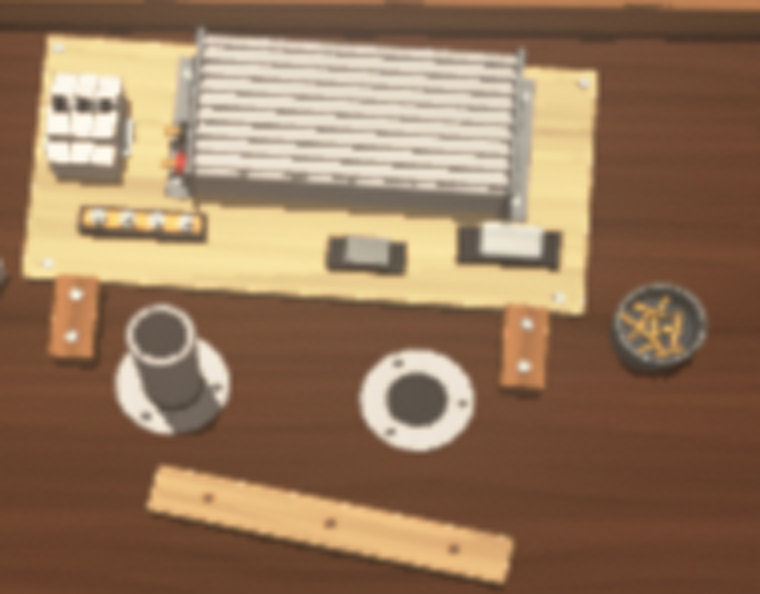

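The crop shows the board's lower edge running from about (24,275) to (584,312). The fuse carrier is at (366,253), and there are cleats on both sides. The leg flange is at (172,384), and the batten runs from (155,490) to (505,560).

```bash
cat >> h.py <<'E'
def wood(c,big=4):
    im=c['image']; up=cv2.resize(im,None,fx=big,fy=big,interpolation=cv2.INTER_CUBIC)
    m=((up[:,:,0]>170)&(up[:,:,1].astype(int)>140)&(up[:,:,0].astype(int)-up[:,:,2]>55)).astype(np.uint8)
    cs,_=cv2.findContours(m,cv2.RETR_EXTERNAL,cv2.CHAIN_APPROX_NONE)
    return [((k[:,0,:]+.5)/big-.5) for k in cs if cv2.contourArea(k)>300*big*big/1]
def rectplane(c,k,z):
    p=plane(c,k,z)[:,:2].astype(np.float32)
    (cx,cy),(w,h),a=cv2.minAreaRect(p)
    b=cv2.boxPoints(((cx,cy),(w,h),a))
    return (cx,cy),(w,h),a,b
E
python3 - <<'E'
from h import *
c=capture('top')
for k in wood(c):
    for z in (18,34):
        (x,y),wh,a,b=rectplane(c,k,z);print(z,len(k),k.mean(0).round(),np.round([x,y,*wh,a],1),b.round(0).tolist())
E
```

```text
18 788 [262. 205.] [511.1 -39.8 293.   41.4  77.9] [[460.0, -179.0], [501.0, -187.0], [562.0, 99.0], [522.0, 108.0]]
34 788 [262. 205.] [509.2 -39.2 290.1  41.   77.9] [[459.0, -177.0], [499.0, -185.0], [560.0, 98.0], [520.0, 107.0]]
18 2278 [260. 116.] [825.1 -20.6 462.9 253.1  86.6] [[685.0, -244.0], [938.0, -259.0], [965.0, 203.0], [712.0, 218.0]]
34 2278 [260. 116.] [820.  -20.3 458.2 250.5  86.6] [[681.0, -242.0], [931.0, -256.0], [959.0, 201.0], [709.0, 216.0]]
18 4440 [247.  54.] [9.832e+02 1.000e-01 1.285e+02 1.683e+03 1.200e+00] [[901.0, 840.0], [937.0, -843.0], [1066.0, -840.0], [1029.0, 843.0]]
34 4440 [247.  54.] [9.7640e+02 2.0000e-01 1.2720e+02 1.6659e+03 1.2000e+00] [[895.0, 832.0], [931.0, -834.0], [1058.0, -831.0], [1022.0, 834.0]]
```

Run:
```python
from h import *
c=capture('top');im=c['image'].astype(int)
for u in (190,240,270,300,325): print(u,[tuple(im[v,u]) for v in range(132,152)])
# cleats/board corners via orange mask
hsv=cv2.cvtColor(c['image'],cv2.COLOR_RGB2HSV)
```

```text
190 [(np.int64(238), np.int64(220), np.int64(170)), (np.int64(231), np.int64(212), np.int64(166)), (np.int64(241), np.int64(221), np.int64(167)), (np.int64(246), np.int64(227), np.int64(165)), (np.int64(237), np.int64(215), np.int64(152)), (np.int64(164), np.int64(139), np.int64(98)), (np.int64(107), np.int64(81), np.int64(58)), (np.int64(113), np.int64(76), np.int64(53)), (np.int64(117), np.int64(78), np.int64(53)), (np.int64(115), np.int64(77), np.int64(53)), (np.int64(114), np.int64(77), np.int64(53)), (np.int64(113), np.int64(76), np.int64(52)), (np.int64(112), np.int64(75), np.int64(52)), (np.int64(110), np.int64(74), np.int64(52)), (np.int64(109), np.int64(73), np.int64(51)), (np.int64(106), np.int64(71), np.int64(50)), (np.int64(104), np.int64(71), np.int64(49)), (np.int64(105), np.int64(71), np.int64(50)), (np.int64(109), np.int64(73), np.int64(50)), (np.int64(113), np.int64(76), np.int64(52))]
240 [(np.int64(248), np.int64(229), np.int64(166)), (np.int64(248), np.int64(229), np.int64(166)), (np.int64(246), np.int64(225), np.int64(162)), (np.int64(243), np.int64(221), np.int6
[... 2826 characters left out ...]
1)), (np.int64(222), np.int64(188), np.int64(132)), (np.int64(223), np.int64(191), np.int64(134)), (np.int64(225), np.int64(194), np.int64(136)), (np.int64(228), np.int64(201), np.int64(141)), (np.int64(229), np.int64(202), np.int64(142)), (np.int64(228), np.int64(201), np.int64(146)), (np.int64(229), np.int64(204), np.int64(157)), (np.int64(226), np.int64(200), np.int64(153)), (np.int64(216), np.int64(182), np.int64(132)), (np.int64(195), np.int64(163), np.int64(116)), (np.int64(136), np.int64(108), np.int64(77)), (np.int64(102), np.int64(72), np.int64(52)), (np.int64(102), np.int64(70), np.int64(49)), (np.int64(105), np.int64(71), np.int64(50)), (np.int64(106), np.int64(72), np.int64(50))]
```

Run:
```python
from h import *
c=capture('top')
im=c['image'].astype(float)[:,:,0]
P=[]
for u in list(range(240,305,4))+[189,190,191,322,324]:
    col=im[130:156,u]; 
    j=max(i for i in range(25) if col[i]>=170>col[i+1]); P.append((u,130+j+(col[j]-170)/(col[j]-col[j+1])))
p=plane(c,P,18)[:,:2]
l=np.polyfit(p[:,1],p[:,0],1);print('x=%.4f*y+%.1f'%tuple(l),'res',np.round(p[:,0]-np.polyval(l,p[:,1]),1))
# red cleats, white flanges, leg
hsv=cv2.cvtColor(c['image'],cv2.COLOR_RGB2HSV)
up=cv2.resize(c['image'],None,fx=4,fy=4,interpolation=cv2.INTER_CUBIC).astype(int)
m=((up[:,:,0]>140)&(up[:,:,0]-up[:,:,2]>75)&(up[:,:,1]<150)).astype(np.uint8)
for (x0,x1) in((190,207),(303,320)):
    s=m[136*4:172*4,x0*4:x1*4]; ks,_=cv2.findContours(s,0,1); k=max(ks,key=cv2.contourArea)[:,0,:]
    k=(k+.5)/4-.5+[x0,136]
    print('cleat',rectplane(c,k,34)[:2],rectplane(c,k,34)[3].round().tolist())
m=((up.min(2)>175)).astype(np.uint8)
for (x0,x1,y0,y1) in((207,240,148,182),(268,300,155,188)):
    s=m[y0*4:y1*4,x0*4:x1*4]; ks,_=cv2.findContours(s,0,1); k=max(ks,key=cv2.contourArea)[:,0,:]
    k=(k+.5)/4-.5+[x0,y0];q=plane(c,k,0)[:,:2].astype(np.float32)
    print('flange',cv2.minEnclosingCircle(q),cv2.fitEllipse(q))
```

```text
x=0.0573*y+719.8 res [-0.1 -0.2  0.9  0.  -0.7  0.5  0.4 -0.4  0.   0.8 -0.1 -0.5  0.6  0.4
 -0.8  0.1  0.6 -0.4 -0.2  0.1 -0.5 -0.6]
cleat ((691.2979736328125, 170.012939453125), (38.265079498291016, 73.41783905029297)) [[653.0, 153.0], [727.0, 149.0], [729.0, 187.0], [656.0, 191.0]]
cleat ((670.6358642578125, -193.4053497314453), (39.71397018432617, 73.18989562988281)) [[633.0, -211.0], [706.0, -216.0], [709.0, -176.0], [636.0, -171.0]]
flange ((629.571533203125, 110.61674499511719), 37.8856086730957) ((627.4835815429688, 119.25743865966797), (25.09229850769043, 71.65137481689453), 118.04376220703125)
flange ((627.37060546875, -109.98860168457031), 45.215614318847656) ((628.0957641601562, -110.59407806396484), (86.4752197265625, 88.96772766113281), 142.7610626220703)
```

```bash
cat >> h.py <<'E'
O=np.array([719.,-14.]);BX=np.array([.9984,-.0572]);BY=np.array([.0572,.9984])
def tob(p): d=np.asarray(p)[...,:2]-O; return np.stack([d@BX,d@BY],-1)
def tow(q): q=np.asarray(q,float); return O+q[...,:1]*BX+q[...,1:2]*BY
def batten(c):
    best=None
    for k in wood(c):
        if k[:,1].mean()<130 and False: continue
        (x,y),(w,h),a,b=rectplane(c,k,34)
        L,W=max(w,h),min(w,h)
        if 200<L<330 and W<70:
            e=np.array(b); d=e[1]-e[0]; d2=e[2]-e[1]
            u=d if np.linalg.norm(d)>np.linalg.norm(d2) else d2
            u=u/np.linalg.norm(u); u=u*np.sign(u[1])
            C=np.array([x,y]); th=np.degrees(np.arctan2(u@BX,u@BY)); best=(C,u,L,W)
            print('batten C_w',C.round(1),'C_b',tob(C).round(1),'th_b %.1f L %.0f W %.0f'%(th,L,W),'A_w',(C+145*u).round(),'B_w',(C-145*u).round(),'u',u.round(3))
    return best
E
python3 - <<'E'
from h import *
c=capture('top');batten(c)
print('legtop',plane(c,[(220.5,152.8)],200), tob(plane(c,[(220.5,152.8)],200)))
for n,p,z in(('tub',(345,150),50),('breaker',(169,140),62),('torch',(386,201),30),('drv',(138,246),10),('span',(363,253),5),('fuse',(271.5,130),28)):
    q=plane(c,[p],z);print(n,q.round(0),tob(q).round(0))
E
```

```text
batten C_w [509.2 -39.2] C_b [-208.   -37.2] th_b 8.8 L 290 W 41 A_w [540. 103.] B_w [ 479. -181.] u [0.21  0.978]
legtop [[638.33995449  88.24523953 200.        ]] [[-86.37941714  97.46789254]]
tub [[ 688. -302.   50.]] [[ -14. -289.]]
breaker [[708. 260.  62.]] [[-26. 273.]]
torch [[ 529. -434.   30.]] [[-166. -430.]]
drv [[374. 353.  10.]] [[-366.  347.]]
span [[ 364. -363.    5.]] [[-335. -369.]]
fuse [[756. -67.  28.]] [[ 40. -51.]]
```

Call:
jog_arm --pt "1.65 4.09 0 -1.7" --pt "1.65 4.09 0 -1.7" --pt "1.65 4.09 0 -1.7" --pt "1.65 4.09 0 -1.7" --pt "1.65 4.09 0 -1.7" --pt "1.65 4.09 0 -1.7" --pt "1.65 4.09 0 -1.7" --pt "1.65 4.09 0 -1.7" --pt "1.65 4.09 0 -1.7" --pt "1.65 4.09 0 -1.7" --pt "1.65 4.09 0 -1.7" --pt "1.65 4.09 0 -1.7" --pt "1.65 4.09 0 -1.7" --pt "1.65 4.09 0 -1.7" --pt "1.65 4.09 0 -1.7" --pt "1.65 4.09 0 -1.7" --pt "1.65 4.09 0 -1.7" --pt "1.65 4.09 0 -1.7" --pt "1.65 4.09 0 -1.7" --pt "0 0 0 0" --jaw 0

```text
clock: 2.35
tcp_pos: [549.5, 148.6, 210.1]
ee_rot: [[-0.979, 0.001, -0.202], [0.202, 0.002, -0.979], [-0.0, -1.0, -0.002]]
wrist_force: [1.1, -0.0, 0.7]
opening: -0.001
```

Call:
jog_arm --pt "0 0 -4.5 0" --pt "0 0 -4.5 0" --pt "0 0 -4.5 0" --pt "0 0 -4.5 0" --pt "0 0 -1.8 0" --pt "0 0 0 0" --pt "-0.31 -1.47 0 0" --pt "-0.21 -0.98 0 0" --pt "-0.13 -0.59 0 0" --pt "-0.13 -0.59 0 0" --pt "-0.13 -0.59 0 0" --pt "-0.13 -0.59 0 0" --pt "-0.13 -0.59 0 0" --pt "-0.13 -0.59 0 0" --pt "-0.13 -0.59 0 0" --pt "-0.13 -0.59 0 0"

```text
clock: 3.95
tcp_pos: [533.8, 72.7, 12.9]
ee_rot: [[-0.978, 0.002, -0.207], [0.207, 0.001, -0.978], [-0.002, -1.0, -0.001]]
wrist_force: [1.8, 4.0, 4.5]
opening: 0.003
```

Run:
```python
from h import *
c=capture('top');cv2.imwrite('pics/t1.png',c['image'][:,:,::-1]);batten(c);s=readout.sense();print(s['tcp_pos'],s['wrist_force'])
```

```text
[533.69111341  72.06040729  12.86584926] [-0.03052173  1.69590317  4.863358  ]
```

View pics/t1.png

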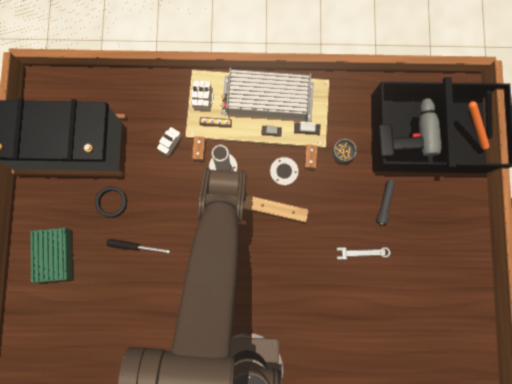

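Run:
```python
from h import *
c=capture('scene');cv2.imwrite('pics/s1.png',cv2.resize(c['image'][120:300,120:370,::-1],None,fx=3,fy=3,interpolation=cv2.INTER_CUBIC))
c=capture('wrist');cv2.imwrite('pics/w1.png',c['image'][:,:,::-1]);
```

```text
(no output)
```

View pics/s1.png

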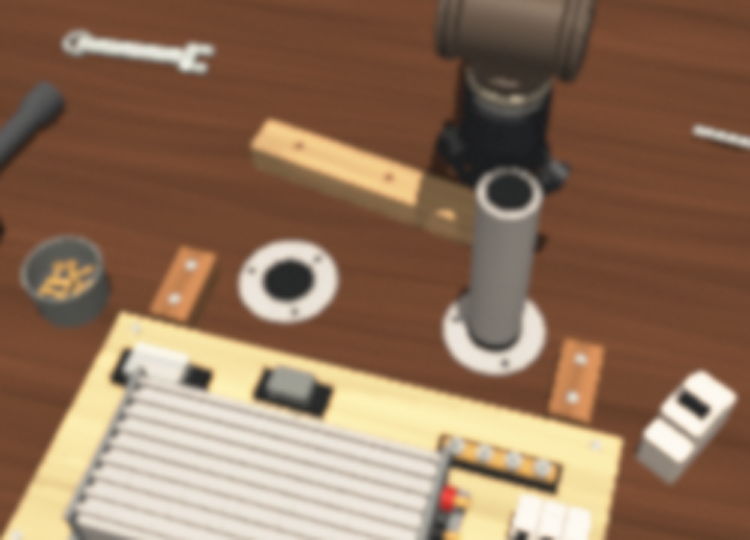

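View pics/w1.png

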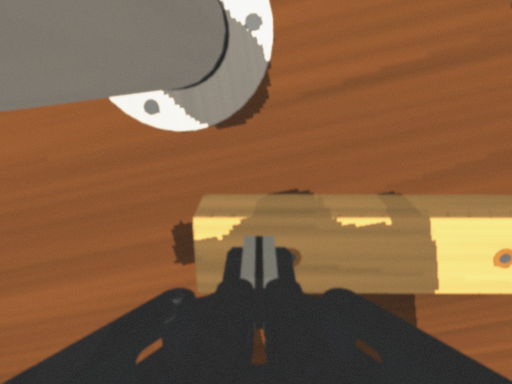

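```bash
cat >> h.py <<'E'
def wristcap():
    s=readout.sense(); c=capture('wrist'); T=np.eye(4);T[:3,:3]=s['ee_rot'];T[:3,3]=s['tcp_pos']
    c['T']=T@np.array(c['T_tool_cam']); return c,s
E
python3 - <<'E'
from h import *
c,s=wristcap();print(c['T'].round(2),c['fx'],c['cx'],c['cy']);print(s['joints'])
p=s['tcp_pos'];print(proj(c,[p,p+[0,0,20],p+[0,0,40]]))
px=[(195,217),(195,293),(208,195),(512,217),(512,293),(505,258),(292,256)]
for z in(34,0):print(z,plane(c,px,z).round(0).tolist())
t=capture('top')
print(plane(t,[(258,204)],34)); print(plane(capture('scene'),[(120+270/3,120+120/3),(120+255/3,120+148/3)],34))
E
```

```text
[[-2.1000e-01 -9.3000e-01 -3.0000e-01  6.0902e+02]
 [-9.8000e-01  2.0000e-01  6.0000e-02  5.7320e+01]
 [ 0.0000e+00  3.0000e-01 -9.5000e-01  1.7654e+02]
 [ 0.0000e+00  0.0000e+00  0.0000e+00  1.0000e+00]] 343.0508268824563 258.64150826318337 186.94038729117437
[-5.40876415e-02  2.42236906e-01  2.03430761e+00 -5.54950873e-04
  8.63705713e-01  1.72511744e+00]
[[260.4436463  231.83427843]
 [260.68494454 250.17212939]
 [260.99140198 273.46185826]]
34 [[557.0, 97.0, 34.0], [518.0, 108.0, 34.0], [565.0, 89.0, 34.0], [527.0, -42.0, 34.0], [487.0, -42.0, 34.0], [507.0, -39.0, 34.0], [528.0, 58.0, 34.0]]
0 [[544.0, 107.0, 0.0], [497.0, 120.0, 0.0], [555.0, 97.0, 0.0], [508.0, -65.0, 0.0], [457.0, -66.0, 0.0], [482.0, -62.0, 0.0], [509.0, 58.0, 0.0]]
[[511.68367035 -26.04628773  34.        ]]
[[ 459.33579177 -176.66608779   34.        ]
 [ 499.41625256 -180.24034534   34.        ]]
```

Run:
```python
from h import *
c,s=wristcap();cv2.imwrite('pics/w2.png',cv2.resize(c['image'][170:330,160:340,::-1],None,fx=4,fy=3.7,interpolation=cv2.INTER_CUBIC))
print(s['wrist_force'],s['torque'],s['clock'],s['joint_torque'])
c=capture('scene');cv2.imwrite('pics/s2.png',cv2.resize(c['image'][150:220,230:320,::-1],None,fx=8,fy=8,interpolation=cv2.INTER_CUBIC))
```

```text
[-0.55086642 -0.12528022  5.12594177] [ 0.21397269 -0.01310617 -0.01975132] 4.25 [-4.43784837e-01 -2.92572802e+01 -2.02861065e+01 -1.59135265e-01
 -8.62423010e-03 -3.82801474e-03]
```

View pics/w2.png

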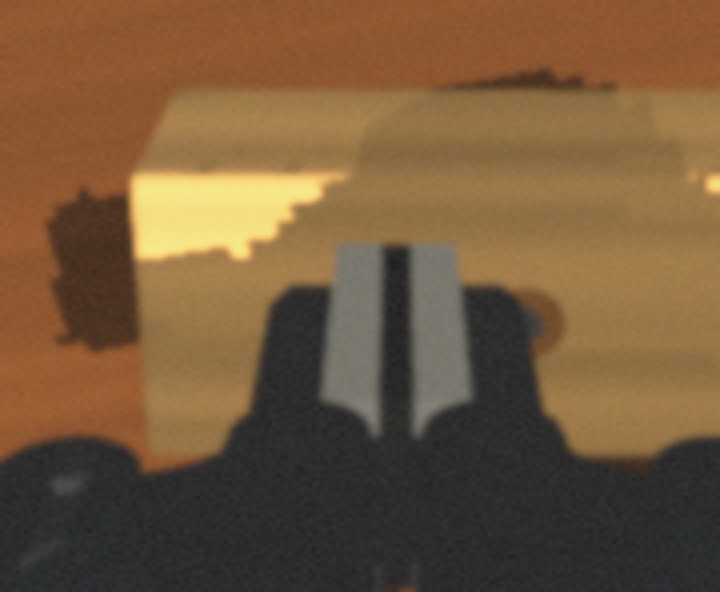

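View pics/s2.png

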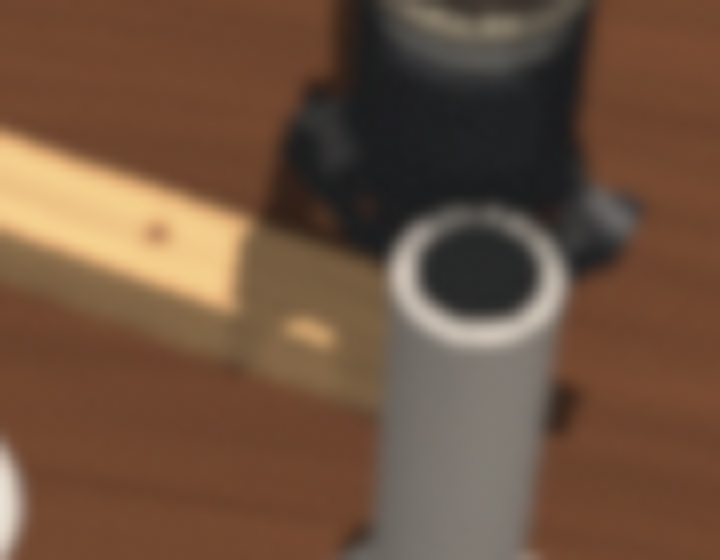

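Run:
```python
from h import *
c,s=wristcap();p=s['tcp_pos'];R=s['ee_rot']
for dx in(-11,0,11):
    for dz in (0,21): print(dx,dz,proj(c,[p+R@np.array([-dx,-dz,0.])]).round(0), (p+R@np.array([-dx,-dz,0.])).round())
```

```text
-11 0 [[260. 251.]] [523.  74.  13.]
-11 21 [[261. 272.]] [523.  74.  34.]
0 0 [[260. 232.]] [534.  72.  13.]
0 21 [[261. 251.]] [534.  72.  34.]
11 0 [[261. 212.]] [544.  70.  13.]
11 21 [[261. 230.]] [544.  70.  34.]
```

The wrist view shows the batten hasn't moved. Its end is at (195,217) and a screw hole is at (505,258). The fingertips at (260,236) sit on top of it with about 5 N upward. So the real tips are about 21 mm higher than the TCP reading. I'll lift off, move back beyond the end and feel for the floor.

Call:
jog_arm --pt "0 0 3 0" --pt "0 0 4 0" --pt "0.9 4.2 0 0" --pt "0.9 4.2 0 0" --pt "0 0 -4 0" --pt "0 0 -2.5 0" --pt "0 0 -0.7 0" --pt "0 0 0 0"

```text
clock: 5.2
tcp_pos: [549.2, 155.9, 8.1]
ee_rot: [[-0.978, -0.005, -0.206], [0.206, -0.001, -0.978], [0.004, -1.0, 0.002]]
wrist_force: [-0.8, -0.2, -0.2]
opening: 0.001
```

Run:
```python
from h import *
c,s=wristcap();cv2.imwrite('pics/w3.png',c['image'][:,:,::-1]);print(s['tcp_pos'],s['wrist_force'],s['opening'])
px=[(195,217)]
c2=capture('scene');cv2.imwrite('pics/s3.png',cv2.resize(c2['image'][120:300,120:370,::-1],None,fx=3,fy=3,interpolation=cv2.INTER_CUBIC))
```

```text
[549.16936951 155.93421853   8.09363891] [-0.75359469 -0.17156419 -0.17817846] 0.0005699976641120526
```

View pics/w3.png

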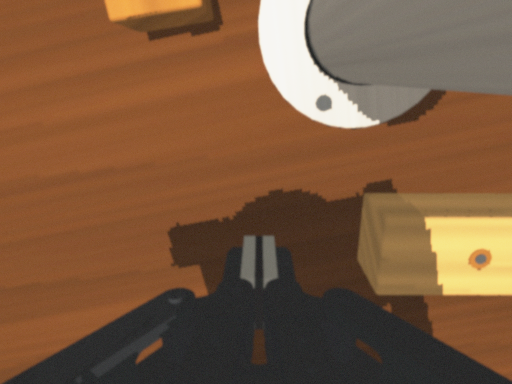

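View pics/s3.png

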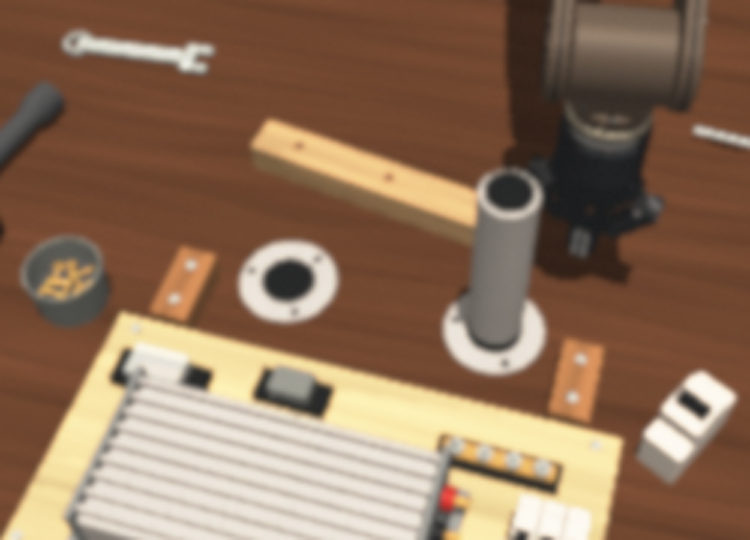

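Run:
```python
from h import *
c=capture('scene')
for z in(0,8,16,24,32): print(z,(proj(c,[(549,156,z),(560,154,z)])-[120,120])*3)
```

```text
0 [[578.27168779 265.86430047]
 [574.74071887 274.65155269]]
8 [[579.25875998 260.98911873]
 [575.71296818 269.79884162]]
16 [[580.25740806 256.05676325]
 [576.69668793 264.8888791 ]]
24 [[581.26783689 251.06622234]
 [577.6920823  259.92064595]]
32 [[582.29025614 246.01646029]
 [578.69936037 254.89309866]]
```

Scene rays put the tip about 20 mm above the reading, which agrees with the contact height. I'll go down carefully to a reading of about -10.

Call:
jog_arm --pt "0 0 -0.6 0" --pt "0 0 -0.6 0" --pt "0 0 -0.5 0" --pt "0 0 0 0"

```text
clock: 5.75
tcp_pos: [550.2, 156.5, -7.9]
ee_rot: [[-0.978, -0.002, -0.206], [0.206, -0.0, -0.978], [0.002, -1.0, 0.001]]
wrist_force: [0.1, -0.1, 0.3]
opening: 0.001
```

Run:
```python
from h import *
c2=capture('scene');cv2.imwrite('pics/s4.png',cv2.resize(c2['image'][170:220,270:340,::-1],None,fx=10,fy=10,interpolation=cv2.INTER_CUBIC))
s=readout.sense();print(s['tcp_pos'],s['wrist_force'])
```

```text
[550.49501579 156.62024131  -7.51568695] [-0.17132515 -0.24593677  0.34899284]
```

View pics/s4.png

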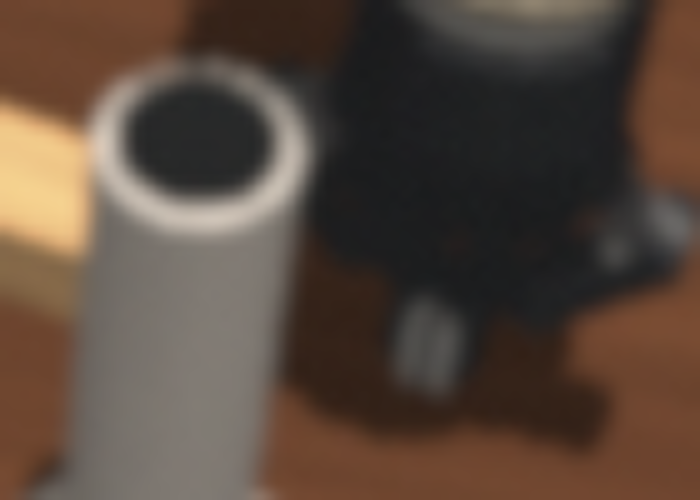

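Call:
jog_arm --pt "-0.31 -1.47 0 0" --pt "-0.31 -1.47 0 0" --pt "-0.1 -0.49 0 0" --pt "-0.16 -0.78 0 0" --pt "-0.16 -0.78 0 0" --pt "-0.16 -0.78 0 0" --pt "-0.16 -0.78 0 0" --pt "-0.16 -0.78 0 0"

```text
clock: 6.6
tcp_pos: [535.9, 82.9, -6.7]
ee_rot: [[-0.978, 0.001, -0.206], [0.206, 0.0, -0.978], [-0.0, -1.0, -0.0]]
wrist_force: [0.1, 2.2, 1.3]
opening: 0.002
```

Run:
```python
from h import *
c,s=wristcap();cv2.imwrite('pics/w5.png',c['image'][:,:,::-1]);print(s['tcp_pos'],s['wrist_force'])
```

```text
[535.92647635  82.93618948  -6.6767499 ] [0.08353513 2.2167843  1.31797017]
```

View pics/w5.png

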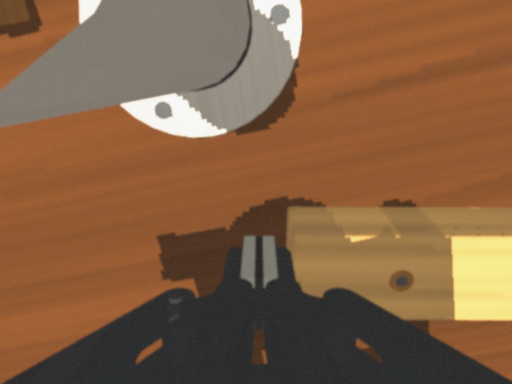

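The fingers now meet the end face at about (288,270), square on, with 2 N, and the batten is sliding. I'll keep going.

Call:
jog_arm --pt "-0.16 -0.78 0 0" --pt "-0.16 -0.78 0 0" --pt "-0.16 -0.78 0 0" --pt "-0.16 -0.78 0 0" --pt "-0.16 -0.78 0 0" --pt "-0.16 -0.78 0 0"

```text
clock: 7.25
tcp_pos: [526.1, 35.9, -6.9]
ee_rot: [[-0.978, -0.0, -0.207], [0.207, 0.0, -0.978], [0.0, -1.0, -0.0]]
wrist_force: [0.3, 1.8, 0.4]
opening: 0.002
```

```bash
cat >> h.py <<'E'
def wb():
    """batten in wrist image: wood contour corners at z34"""
    c,s=wristcap(); return c,s
E
python3 - <<'E'
from h import *
c,s=wristcap();cv2.imwrite('pics/w6.png',c['image'][:,:,::-1]);print(s['tcp_pos'],s['wrist_force'])
c=capture('scene');cv2.imwrite('pics/s6.png',cv2.resize(c['image'][120:300,120:370,::-1],None,fx=3,fy=3,interpolation=cv2.INTER_CUBIC))
E
```

```text
[526.07521323  35.92886303  -6.89043568] [0.34625753 1.76346725 0.37922106]
```

View pics/w6.png

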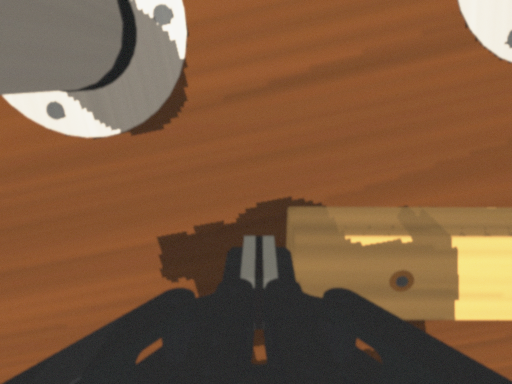

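View pics/s6.png

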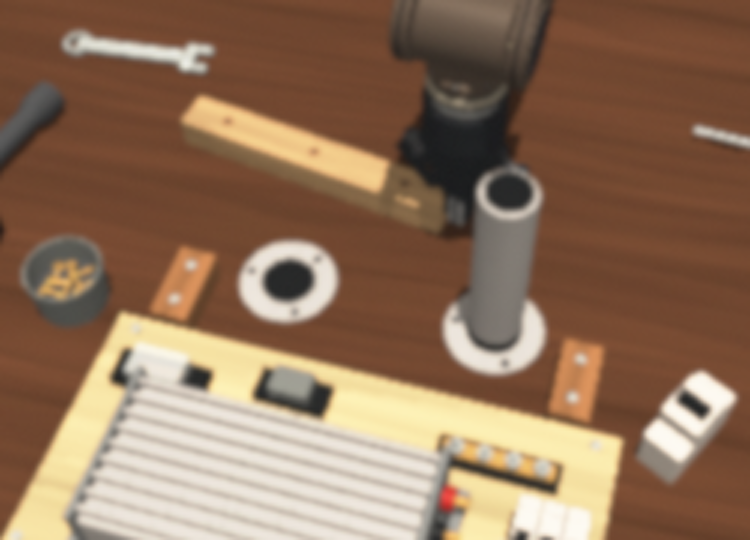

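Call:
jog_arm --pt "0.2 1.0 0 0" --pt "0 0 3 0" --pt "0 0 3 0" --pt "-2.01 -3.9 0 0" --pt "-2.01 -3.9 0 0" --pt "-2.01 -3.9 0 0" --pt "-2.01 -3.9 0 0" --pt "0 0 -3 0" --pt "0 0 -3 0" --pt "0 0 0 0"

```text
clock: 8.35
tcp_pos: [444.4, -107.7, -10.4]
ee_rot: [[-0.978, -0.008, -0.207], [0.207, 0.004, -0.978], [0.009, -1.0, -0.002]]
wrist_force: [-0.4, 0.9, -0.3]
opening: -0.001
```

Run:
```python
from h import *
c,s=wristcap();cv2.imwrite('pics/w7.png',c['image'][:,:,::-1]);print(s['tcp_pos'],s['wrist_force'])
c=capture('top');batten(c);cv2.imwrite('pics/t7.png',c['image'][:,:,::-1])
```

```text
[ 444.37429488 -107.67330417  -10.35582113] [-0.42489791  0.94942632 -0.26699114]
```

View pics/w7.png

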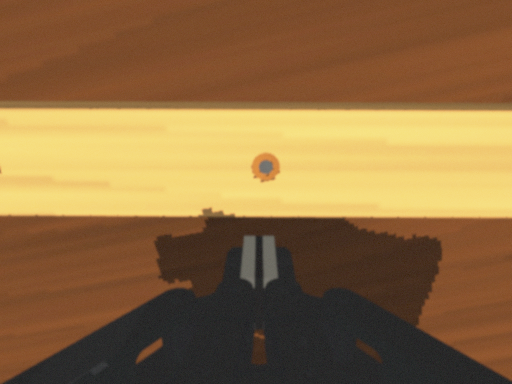

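View pics/t7.png

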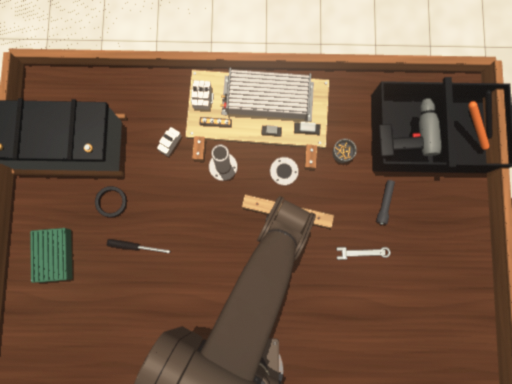

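The wrist view has the centre hole at (265,167) straight ahead of the fingers, and the near side is about 15 mm away. I'll push forward.

Call:
jog_arm --pt "0.8 -0.05 0 0" --pt "0.8 -0.05 0 0" --pt "0.8 -0.05 0 0" --pt "0.8 -0.05 0 0" --pt "0.8 -0.05 0 0" --pt "0.8 -0.05 0 0" --pt "0.8 -0.05 0 0" --pt "0.8 -0.05 0 0" --pt "0.8 -0.05 0 0" --pt "0.8 -0.05 0 0" --pt "0.8 -0.05 0 0"

```text
clock: 9.55
tcp_pos: [536.5, -114.9, -6.9]
ee_rot: [[-0.978, -0.0, -0.206], [0.206, 0.0, -0.978], [0.0, -1.0, -0.0]]
wrist_force: [-2.8, -0.2, 2.1]
opening: 0.003
```

Run:
```python
from h import *
c,s=wristcap();cv2.imwrite('pics/w8.png',c['image'][:,:,::-1]);print(s['tcp_pos'],s['wrist_force'])
c=capture('top');batten(c);cv2.imwrite('pics/t8.png',cv2.resize(c['image'][100:260,170:370,::-1],None,fx=4,fy=3.7))
```

```text
[ 536.50160936 -114.94953591   -6.94824434] [-2.7721415  -0.24777018  2.12832901]
```

View pics/w8.png

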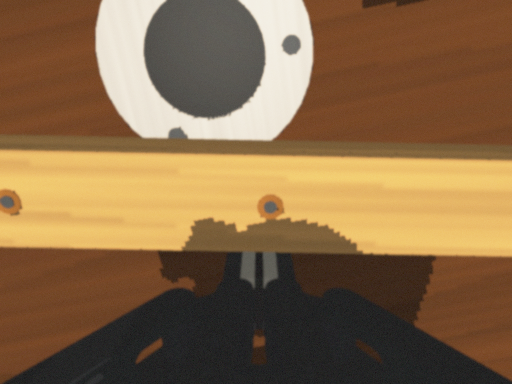

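View pics/t8.png

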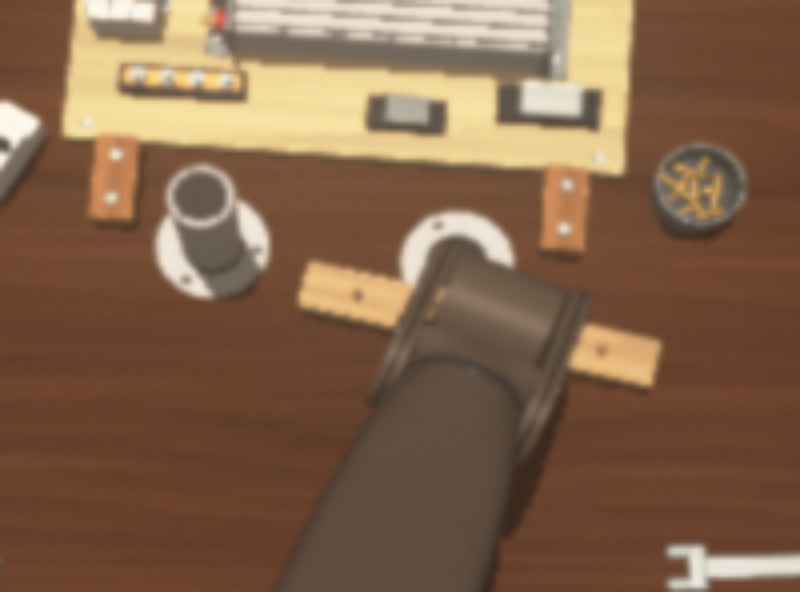

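The batten slid forward. The wrist view has the centre hole at (270,207) and the left hole at (9,201), with 2.8 N on the fingers. In the crop, the left end is right of the leg.

```bash
cat >> h.py <<'E'
def holes(c,pl,pc):
    q=plane(c,[pl,pc],34)[:,:2];u=q[0]-q[1];L=np.linalg.norm(u);u/=L;u*=np.sign(u[1]);C=q[1]
    th=np.degrees(np.arctan2(u@BX,u@BY));n=np.array([u[1],-u[0]])
    print('C_w',C.round(1),'C_b',tob(C).round(1),'th_b %.1f th_w %.1f d %.1f'%(th,np.degrees(np.arctan2(*u)),L),'A',tob(C+145*u).round(),'B',tob(C-145*u).round(),'Bw',(C-145*u).round(1),'u',u.round(3),'legclear',round(((C-tow([-86.7,97.3]))@n)-45,1))
    return C,u
E
python3 - <<'E'
from h import *
c,s=wristcap();holes(c,(9,201),(270,207))
E
```

```text
C_w [ 565.8 -124.6] C_b [-146.6 -119.2] th_b 10.0 th_w 13.2 d 99.6 A [-122.   24.] B [-172. -262.] Bw [ 532.6 -265.7] u [0.229 0.973] legclear -66.5
```

Call:
jog_arm --pt "0.75 -0.04 0 0" --pt "0.75 -0.04 0 0" --pt "-1.5 0 0 -2" --pt "0.5 3.0 0 -2" --pt "0.87 2.84 0 -2" --pt "0.8 -0.16 0 -2" --pt "0.8 -0.16 0 0" --pt "0.8 -0.16 0 0" --pt "0.8 -0.16 0 0" --pt "0.8 -0.16 0 0" --pt "0.5 -0.1 0 0" --pt "0 0 0 0"

```text
clock: 10.9
tcp_pos: [595.7, -67.0, -6.8]
ee_rot: [[-0.94, 0.002, -0.341], [0.341, -0.001, -0.94], [-0.002, -1.0, -0.0]]
wrist_force: [0.1, 0.6, 0.6]
opening: -0.001
```

Run:
```python
from h import *
c,s=wristcap();cv2.imwrite('pics/w9.png',c['image'][:,:,::-1]);print(s['tcp_pos'],s['wrist_force'])
```

```text
[595.70360277 -67.00612706  -6.7951043 ] [0.10501409 0.58387116 0.58972741]
```

View pics/w9.png

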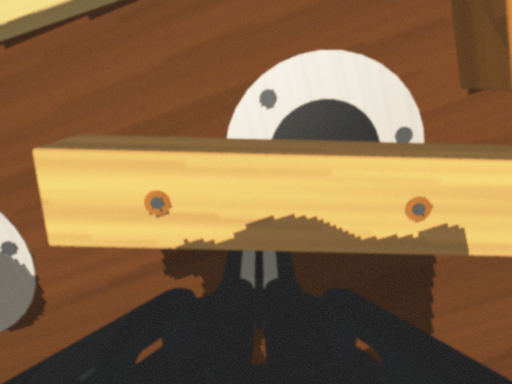

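Run:
```python
from h import *
c,s=wristcap();holes(c,(158,203),(418,209))
```

```text
C_w [ 601.7 -133.3] C_b [-110.3 -125.8] th_b 18.0 th_w 21.3 d 99.6 A [-65.  12.] B [-155. -264.] Bw [ 549.1 -268.4] u [0.363 0.932] legclear 1.5
```

Call:
jog_arm --pt "0.28 -0.1 0 0" --pt "0 0 0 0" --pt "-1.9 0.7 0 -1.2" --pt "0 0 3 -1.2" --pt "0 0 3 0" --pt "-0.87 -4.8 0 0" --pt "-0.87 -4.8 0 0" --pt "-0.87 -4.8 0 0" --pt "-0.87 -4.8 0 0" --pt "-0.87 -4.8 0 0" --pt "0 0 0 0"

```text
clock: 12.1
tcp_pos: [534.2, -306.5, 54.1]
ee_rot: [[-0.923, 0.002, -0.385], [0.385, -0.004, -0.923], [-0.004, -1.0, 0.002]]
wrist_force: [0.2, 0.1, 0.1]
opening: 0.004
```

Run:
```python
from h import *
c,s=wristcap();cv2.imwrite('pics/w10.png',c['image'][:,:,::-1]);print(s['tcp_pos'],s['wrist_force'])
c=capture('top');batten(c);cv2.imwrite('pics/t10.png',cv2.resize(c['image'][100:260,170:370,::-1],None,fx=4,fy=3.7))
```

```text
[ 534.22330213 -306.46783535   54.11925834] [0.17646549 0.0926361  0.11913027]
batten C_w [ 607.2 -132.8] C_b [-104.9 -125. ] th_b 18.4 L 286 W 43 A_w [661.   2.] B_w [ 554. -268.] u [0.369 0.929]
```

View pics/w10.png

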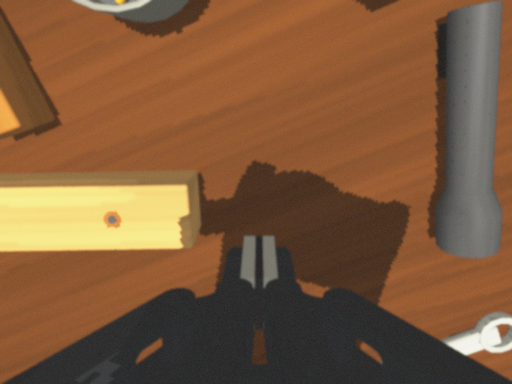

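View pics/t10.png

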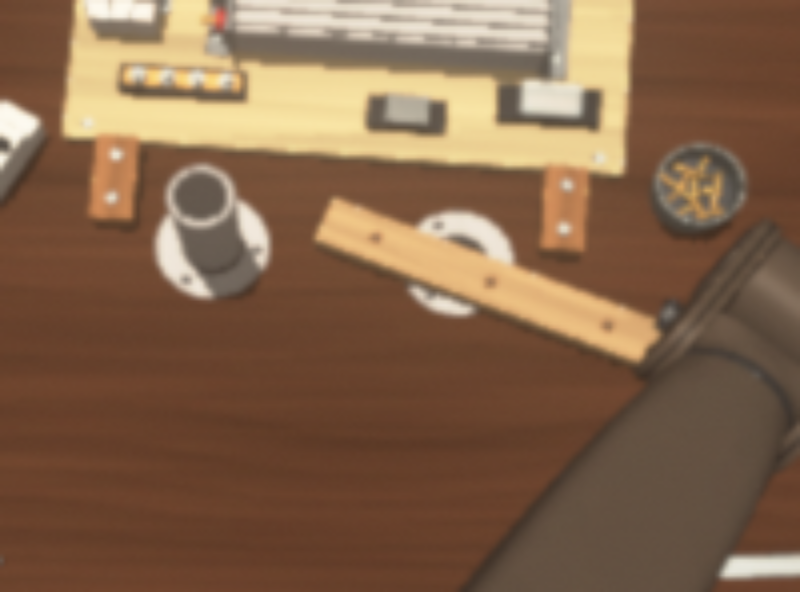

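Run:
```python
from h import *
c=capture('top');h=[(264,164),(292.5,176.2),(321.7,188.1)]
holes(c,h[0],h[2]);C,u=holes(c,h[0],h[1])
```

```text
C_w [ 566.1 -228.7] C_b [-140.3 -223.1] th_b 18.9 th_w 22.2 d 199.7 A [-93. -86.] B [-187. -360.] Bw [ 511.5 -363. ] u [0.377 0.926] legclear 7.9
C_w [ 603.1 -135.4] C_b [-108.7 -127.9] th_b 19.4 th_w 22.7 d 99.4 A [-61.   9.] B [-157. -265.] Bw [ 547.3 -269.2] u [0.385 0.923] legclear 9.0
```

Call:
jog_arm --pt "0 0 -3 0" --pt "0 0 -3.1 0" --pt "0 0 0 0" --pt "0.41 1.02 0 0" --pt "0.41 1.02 0 0" --pt "0.3 0.74 0 0" --pt "0.3 0.74 0 0" --pt "0.3 0.74 0 0" --pt "0.3 0.74 0 0" --pt "0.3 0.74 0 0" --pt "0.3 0.74 0 0" --pt "0.3 0.74 0 0"

```text
clock: 13.45
tcp_pos: [564.2, -227.6, -7.9]
ee_rot: [[-0.925, -0.0, -0.38], [0.38, -0.0, -0.925], [0.0, -1.0, 0.0]]
wrist_force: [-1.0, -3.0, 3.0]
opening: 0.002
```

Run:
```python
from h import *
c,s=wristcap();cv2.imwrite('pics/w11.png',c['image'][:,:,::-1]);print(s['tcp_pos'],s['wrist_force'])
c=capture('top');cv2.imwrite('pics/t11.png',cv2.resize(c['image'][100:260,170:370,::-1],None,fx=4,fy=3.7))
```

```text
[ 564.23319177 -227.61777744   -7.88728863] [-0.98411195 -2.9526471   2.96518609]
```

View pics/w11.png

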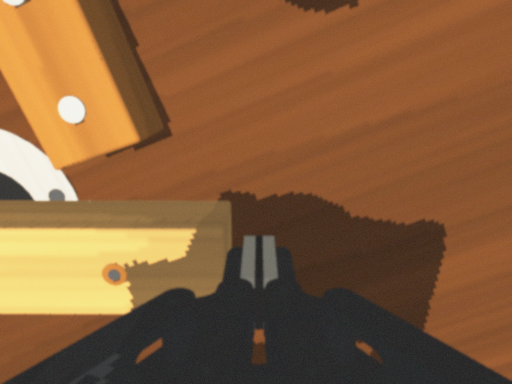

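View pics/t11.png

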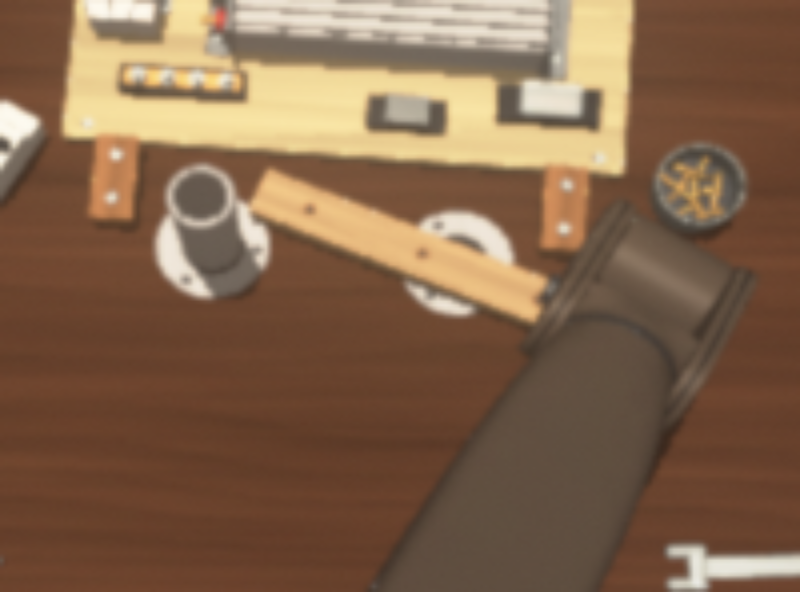

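The left end is now past the leg's right flank, with crop holes at (309,209) and (422,253). The push is straight, at 3 N.

Run:
```python
from h import *
c=capture('top');holes(c,(247.2,156.5),(275.5,168.4))
```

```text
C_w [627.7 -80.8] C_b [-87.4 -71.9] th_b 19.0 th_w 22.3 d 98.9 A [-40.  65.] B [-135. -209.] Bw [ 572.7 -215. ] u [0.379 0.925] legclear 9.5
```

Call:
jog_arm --pt "0.3 0.74 0 0" --pt "0.3 0.74 0 0" --pt "0.3 0.74 0 0" --pt "0.3 0.74 0 0" --pt "0.3 0.74 0 0" --pt "0.15 0.37 0 0" --pt "0 0 0 0" --pt "-0.57 -1.39 0 0" --pt "-2.5 1.0 0 0" --pt "-2.55 1.05 0 0" --pt "1.93 2.72 0 0" --pt "1.93 2.72 0 0" --pt "0 0 0 0"

```text
clock: 14.9
tcp_pos: [564.4, -125.5, -7.2]
ee_rot: [[-0.926, 0.002, -0.378], [0.378, -0.0, -0.926], [-0.002, -1.0, -0.001]]
wrist_force: [-0.0, -0.5, -0.0]
opening: 0.004
```

Run:
```python
from h import *
c,s=wristcap();cv2.imwrite('pics/w12.png',c['image'][:,:,::-1]);print(s['tcp_pos'],s['wrist_force'])
c=capture('top');cv2.imwrite('pics/t12.png',cv2.resize(c['image'][100:260,170:370,::-1],None,fx=4,fy=3.7))
```

```text
[ 564.37351807 -125.48086994   -7.21218705] [-0.04124969 -0.45793985 -0.03402396]
```

View pics/w12.png

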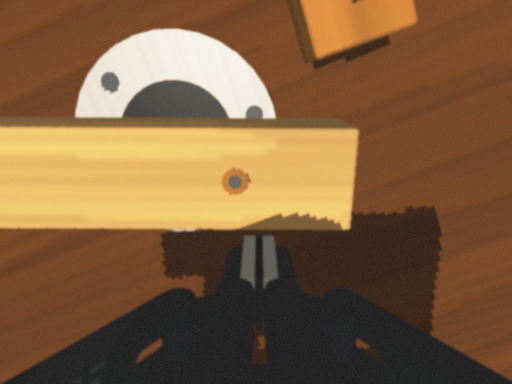

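View pics/t12.png

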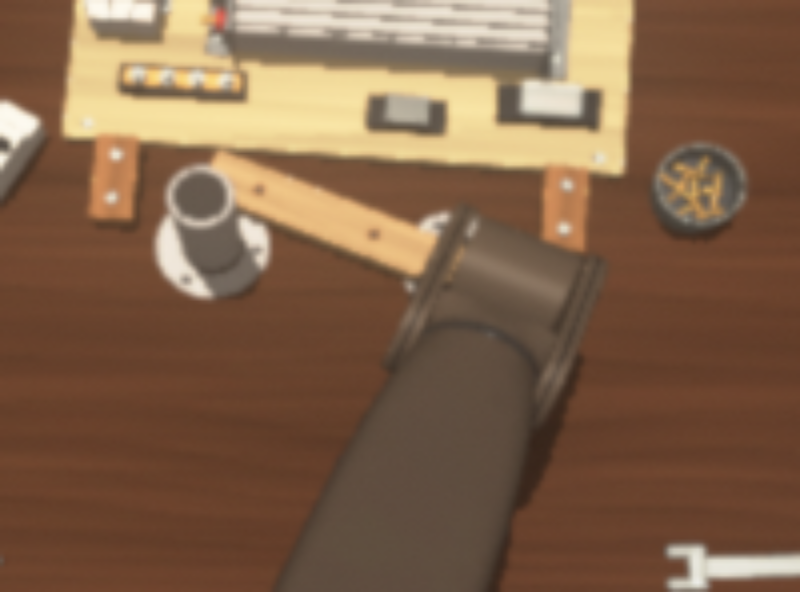

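Run:
```python
from h import *
c=capture('top');holes(c,(234.7,150.8),(263.5,163))
c,s=wristcap();q=plane(c,[(235,182),(357,128),(351,229)],34)[:,:2];print(q.round(1),tob(q).round(1))
```

```text
C_w [644.7 -42.1] C_b [-72.6 -32.3] th_b 19.2 th_w 22.5 d 101.1 A [-25. 105.] B [-120. -169.] Bw [ 589.3 -176.1] u [0.382 0.924] legclear 10.9
[[ 603.1 -133.6]
 [ 605.1 -181.4]
 [ 568.6 -167.7]] [[-108.9 -126. ]
 [-104.2 -173.7]
 [-141.4 -162. ]]
```

Call:
jog_arm --pt "0.7 -0.29 0 0" --pt "0.7 -0.29 0 0" --pt "0.7 -0.29 0 0" --pt "0 0 0 0"

```text
clock: 15.5
tcp_pos: [585.3, -136.1, -7.6]
ee_rot: [[-0.925, 0.001, -0.38], [0.38, -0.001, -0.925], [-0.002, -1.0, -0.0]]
wrist_force: [0.5, -0.4, 0.8]
opening: -0.003
```

Run:
```python
from h import *
c,s=wristcap();cv2.imwrite('pics/w13.png',c['image'][:,:,::-1]);print(s['tcp_pos'],s['wrist_force'])
c=capture('top');cv2.imwrite('pics/t13.png',cv2.resize(c['image'][100:260,170:370,::-1],None,fx=4,fy=3.7))
```

```text
[ 585.26042642 -136.14833543   -7.60142483] [ 0.49912696 -0.44792333  0.77054444]
```

View pics/t13.png

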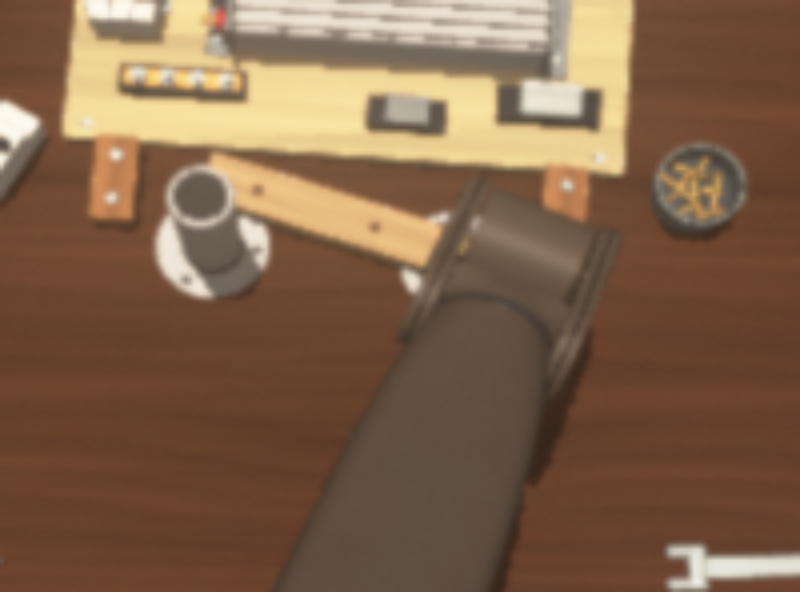

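View pics/w13.png

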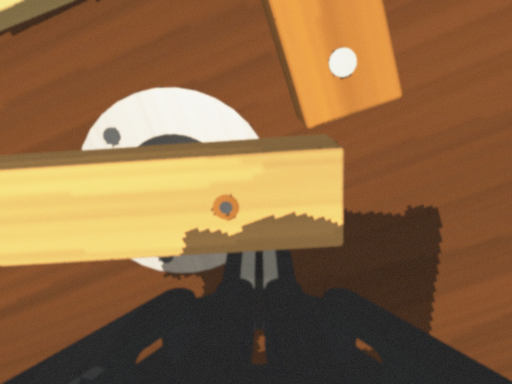

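Run:
```python
from h import *
c=capture('top');C,u=holes(c,(234.5,151.2),(263.75,161.2))
c,s=wristcap();q=plane(c,[(226,208),(343,149),(343,244),(305,127)],34)[:,:2];print(q.round(1),tob(q).round(1))
q1=plane(capture('top'),[(234.5,151.2)],34)[0,:2]; w=q1-q[0]; print(np.linalg.norm(w),np.degrees(np.arctan2(w@BX,w@BY)),((q1+q[0])/2),tob((q1+q[0])/2))
```

```text
C_w [650.6 -42.8] C_b [-66.6 -32.7] th_b 15.0 th_w 18.3 d 99.8 A [-29. 107.] B [-104. -173.] Bw [ 605.1 -180.5] u [0.314 0.949] legclear 8.1
[[ 616.3 -134.2]
 [ 621.2 -182.3]
 [ 585.1 -170.6]
 [ 633.8 -172.4]] [[ -95.6 -125.9]
 [ -88.  -173.7]
 [-124.8 -164. ]
 [ -76.  -163. ]]
197.33696640835834 16.143895593217497 [649.14154402 -41.13580227] [-68.19451456 -31.08828867]
```

Call:
jog_arm --pt "-1.9 0.6 0 2" --pt "-1.45 -4.25 0 2" --pt "-1.4 -4.25 0 0" --pt "3.0 0.55 0 0" --pt "2.9 0.55 0 0" --pt "0 0 0 0" --pt "0.25 0.76 0 0" --pt "0.25 0.76 0 0" --pt "0.25 0.76 0 0" --pt "0.25 0.76 0 0" --pt "0.22 0.67 0 0" --pt "0 0 0 0"

```text
clock: 16.95
tcp_pos: [607.7, -164.6, -7.9]
ee_rot: [[-0.95, -0.0, -0.313], [0.313, 0.001, -0.95], [0.0, -1.0, -0.001]]
wrist_force: [0.0, -0.4, -0.0]
opening: -0.001
```

Run:
```python
from h import *
c,s=wristcap();cv2.imwrite('pics/w14.png',c['image'][:,:,::-1]);print(s['tcp_pos'],s['wrist_force'])
c=capture('top');cv2.imwrite('pics/t14.png',cv2.resize(c['image'][100:260,170:370,::-1],None,fx=4,fy=3.7))
```

```text
[ 607.73104207 -164.60177078   -7.93501328] [ 0.03029331 -0.40405299 -0.04530943]
```

View pics/t14.png

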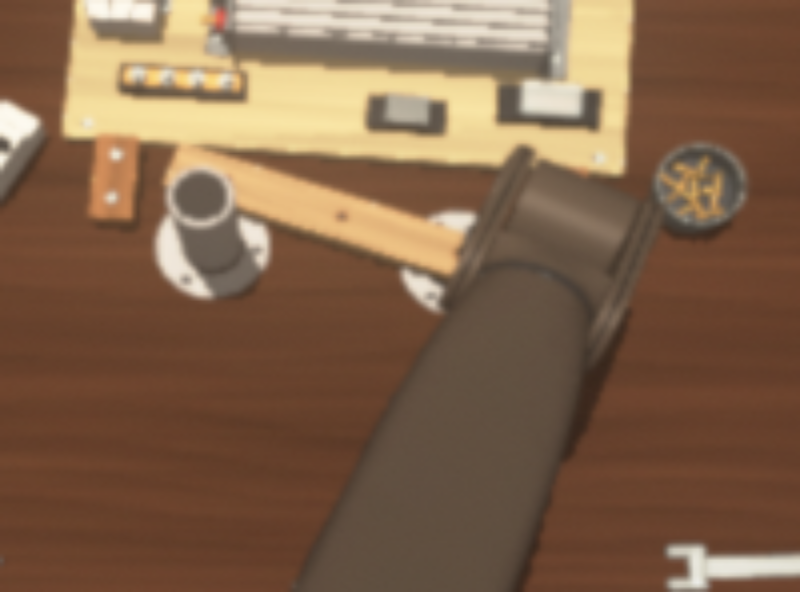

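View pics/w14.png

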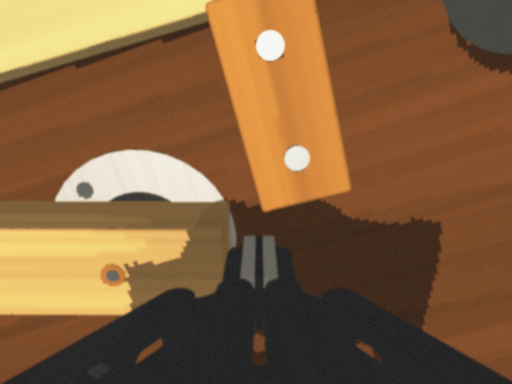

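Run:
```python
from h import *
t=capture('top');c,s=wristcap()
C=plane(t,[(255.5,158.2)],34)[0,:2]; R=plane(c,[(113,275)],34)[0,:2]
w=C-R;u=w/np.linalg.norm(w);n=np.array([u[1],-u[0]]);print(C,tob(C),np.linalg.norm(w),'th',np.degrees(np.arctan2(u@BX,u@BY)),'B',R-45*u,'F',tob(C+145*u+20*n),'G',tob(R-45*u+20*n),'leg',(C-tow([-86.7,97.3]))@n-45, (R-45*u-s['tcp_pos'][:2])@u)
```

```text
[660.02424023 -16.16054546] [-58.75781535  -5.53050205] 98.57396351250162 th 16.38718776447398 B [ 611.70594766 -151.35975257] F [  1.34036706 127.94160174] G [ -80.07714852 -148.9199453 ] leg 10.824499931110203 14.974870750721076
```

F sits about at the board edge, and the end is behind the leg with roughly 10 mm clear. Now I'll swing the other end in.

Call:
jog_arm --pt "-0.49 -1.42 0 0" --pt "-2.84 1.0 0 1" --pt "-2.84 1.0 0 1" --pt "1.85 2.67 0 1" --pt "1.85 2.67 0 1" --pt "0.7 -0.04 0 1" --pt "0.7 -0.04 0 1" --pt "0.7 -0.04 0 1" --pt "0.7 -0.04 0 1" --pt "0.7 -0.04 0 1" --pt "0.7 -0.04 0 1" --pt "0.5 -0.03 0 0" --pt "0 0 0 0"

```text
clock: 18.45
tcp_pos: [630.9, -109.7, -7.8]
ee_rot: [[-0.989, 0.001, -0.145], [0.145, -0.0, -0.989], [-0.001, -1.0, -0.0]]
wrist_force: [-0.3, -0.8, 0.7]
opening: -0.002
```

Run:
```python
from h import *
c,s=wristcap();cv2.imwrite('pics/w15.png',c['image'][:,:,::-1]);print(s['tcp_pos'],tob(s['tcp_pos']),s['wrist_force'])
c=capture('top');cv2.imwrite('pics/t15.png',cv2.resize(c['image'][100:260,170:370,::-1],None,fx=4,fy=3.7))
```

```text
[ 630.88631391 -109.68945597   -7.76317784] [ -82.49926731 -100.57645569] [-0.3145205  -0.81982502  0.72930477]
```

View pics/t15.png

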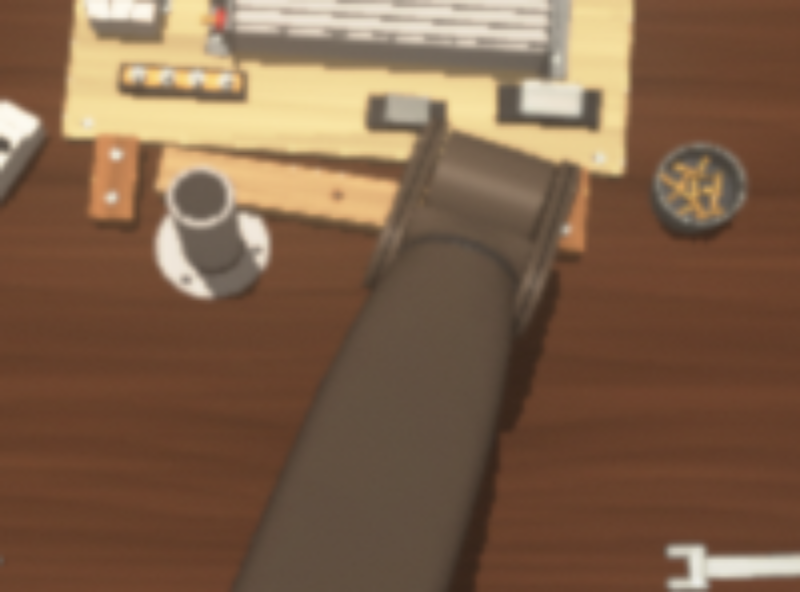

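View pics/w15.png

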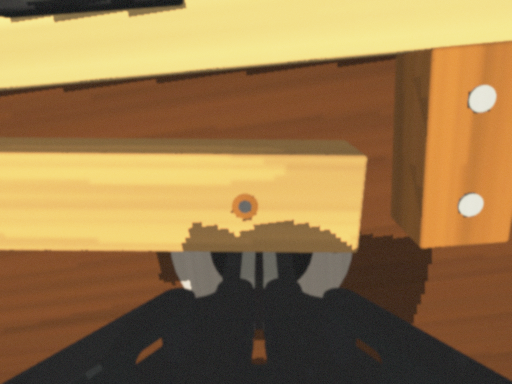

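```bash
cat >> h.py <<'E'
def cr(t,c,pc,pr,s):
    C=plane(t,[pc],34)[0,:2]; R=plane(c,[pr],34)[0,:2]
    w=C-R;u=w/np.linalg.norm(w);n=np.array([u[1],-u[0]]);print('C_b',tob(C),np.linalg.norm(w),'th',np.degrees(np.arctan2(u@BX,u@BY)),'R',tob(R),'A',tob(C+145*u),'B',tob(R-45*u),'F',tob(C+145*u+20*n),'G',tob(R-45*u+20*n),'leg',(C-tow([-86.7,97.3]))@n-45)
E
python3 - <<'E'
from h import *
t=capture('top');c,s=wristcap();cr(t,c,(254.5,152.8),(245,207),s)
E
```

```text
C_b [-41.24577889  -1.06154262] 96.36159244092678 th 6.919279409506106 R [-52.85497696 -96.72487866] A [-23.77685088 142.88775684] B [ -58.27636841 -141.39879919] F [ -3.92177509 140.47824953] G [ -38.42129262 -143.8083065 ] leg 11.978029765701095
```

Call:
jog_arm --pt "0.6 -0.03 0 1" --pt "0.6 -0.03 0 1" --pt "0.5 -0.03 0 1" --pt "0 0 0 0" --pt "-1.2 0.07 0 0" --pt "-0.8 0.05 0 1" --pt "0.2 3.6 0 1" --pt "0.2 3.6 0 0" --pt "0.2 3.6 0 0" --pt "0 0 0 0"

```text
clock: 19.65
tcp_pos: [632.8, 1.6, -7.7]
ee_rot: [[-0.999, 0.0, -0.053], [0.053, 0.0, -0.999], [-0.0, -1.0, -0.0]]
wrist_force: [-0.6, -0.2, 0.4]
opening: -0.002
```

Run:
```python
from h import *
c,s=wristcap();cv2.imwrite('pics/w16.png',c['image'][:,:,::-1]);print(s['tcp_pos'],tob(s['tcp_pos']),s['wrist_force'])
c=capture('top');cv2.imwrite('pics/t16.png',cv2.resize(c['image'][100:260,170:370,::-1],None,fx=4,fy=3.7))
```

```text
[632.76334738   1.64477986  -7.74161257] [-86.99355539  10.68701168] [-0.59695415 -0.21958417  0.43734989]
```

View pics/t16.png

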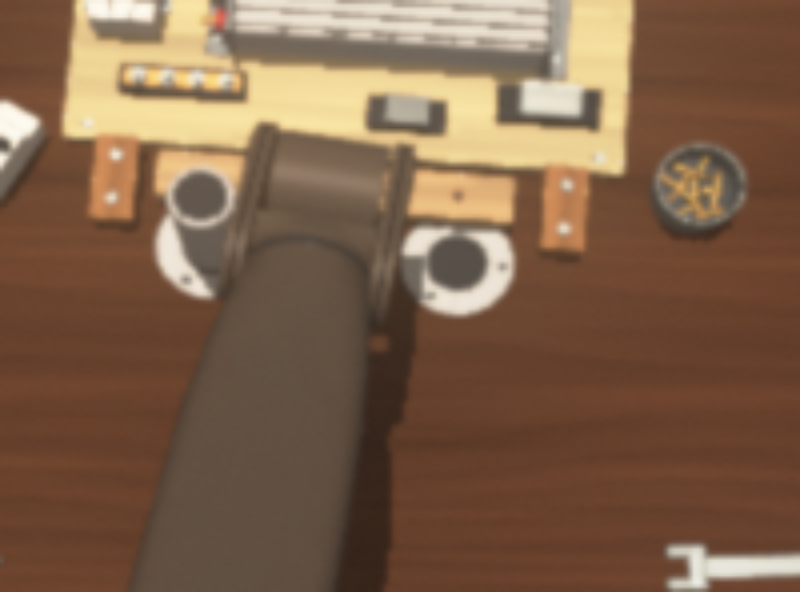

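View pics/w16.png

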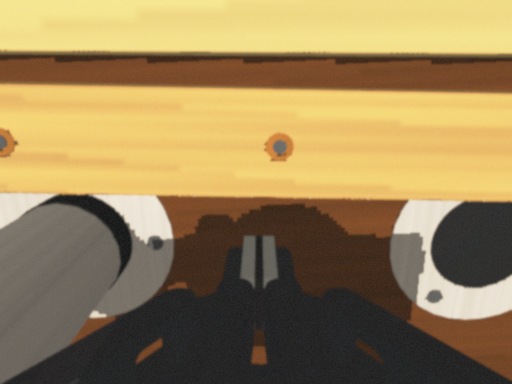

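The batten is nearly parallel, with a thin gap to the board at about (256,72). I'll push at the middle and watch the force.

Call:
jog_arm --pt "1.0 -0.06 0 0" --pt "0.8 -0.05 0 0" --pt "0.5 -0.03 0 0" --pt "0.4 -0.02 0 0" --pt "0.3 -0.02 0 0" --pt "0.3 -0.02 0 0" --pt "0 0 0 0"

```text
clock: 20.45
tcp_pos: [666.4, -3.3, -8.0]
ee_rot: [[-0.998, 0.001, -0.058], [0.058, 0.0, -0.998], [-0.001, -1.0, -0.0]]
wrist_force: [0.0, -0.2, -1.0]
opening: -0.001
```

Run:
```python
from h import *
c,s=wristcap();cv2.imwrite('pics/w17.png',c['image'][:,:,::-1]);print(s['tcp_pos'],tob(s['tcp_pos']),s['wrist_force'])
```

```text
[666.41292567  -3.26754037  -8.04022557] [-53.1168317    7.70730704] [ 0.00340808 -0.19278011 -0.97194452]
```

View pics/w17.png

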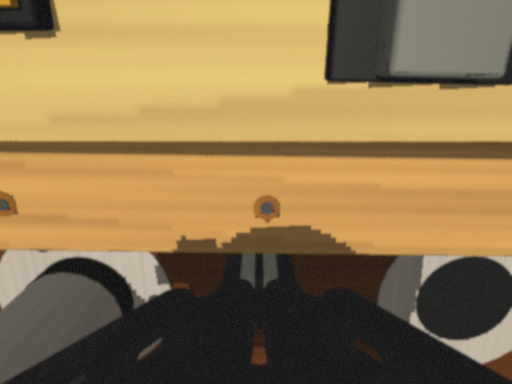

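Call:
jog_arm --pt "0.1 -0.01 0 0" --pt "0.1 -0.01 0 0" --pt "0 0 0 0"

```text
clock: 20.8
tcp_pos: [667.8, -3.4, -8.0]
ee_rot: [[-0.998, -0.0, -0.058], [0.058, -0.0, -0.998], [0.0, -1.0, 0.0]]
wrist_force: [-1.8, -1.1, 0.6]
opening: 0.006
```

Call:
jog_arm --pt "0.1 -0.01 0 0" --pt "0.1 -0.01 0 0" --pt "0 0 0 0"

```text
clock: 21.1
tcp_pos: [668.4, -3.5, -8.0]
ee_rot: [[-0.998, -0.005, -0.058], [0.058, 0.0, -0.998], [0.005, -1.0, -0.0]]
wrist_force: [-6.3, 0.2, 4.3]
opening: -0.001
```

Run:
```python
from h import *
c,s=wristcap();cv2.imwrite('pics/w18.png',c['image'][:,:,::-1]);print(s['tcp_pos'],tob(s['tcp_pos']),s['wrist_force'])
im=c['image'].astype(int)
for u in(30,150,250,350,480): print(u,im[134:164,u,0])
```

```text
[668.36657641  -3.46541751  -7.99420941] [-51.15498823   7.62149533] [-6.26777372  0.16872687  4.31814505]
30 [213 214 214 213 216 216 217 216 216 214 214 196 165 131 108 104 104  98
 100 104 109 130 158 182 195 202 208 210 206 210]
150 [214 214 215 213 215 216 216 214 216 215 213 200 171 137 116 103 103 106
 104 104 111 127 156 182 200 210 213 214 214 212]
250 [215 215 216 214 217 214 215 213 214 214 213 201 173 137 115 106 108 108
 107 108 114 130 157 184 204 209 214 215 215 215]
350 [217 217 217 215 215 216 215 216 214 215 214 205 187 153 121 111 113 112
 106 108 110 128 157 186 203 210 215 217 215 213]
480 [218 218 218 217 217 217 215 218 215 217 213 205 177 138 116 110 109 108
 104 103 108 121 148 178 199 208 212 215 214 210]
```

Force is rising (6 N) and the strip is even along its length, so the batten is seated. One more firm nudge, then I'll back off to inspect.

Call:
jog_arm --pt "0.15 -0.01 0 0" --pt "0.15 -0.01 0 0" --pt "0 0 0 0"

```text
clock: 21.45
tcp_pos: [668.1, -3.4, -8.0]
ee_rot: [[-0.998, -0.014, -0.057], [0.057, 0.001, -0.998], [0.014, -1.0, -0.0]]
wrist_force: [-16.0, -0.8, 10.4]
opening: 0.001
```

Call:
jog_arm --pt "-1.5 0.08 0 0" --pt "-3 -1 0 0" --pt "-2 -1 3 0" --pt "-1 -2 5 0" --pt "-1 -3 4 0" --pt "-2 -4 2 0" --pt "-3 -4 0 0" --pt "-2 -4.5 0 0" --pt "-2 -4.5 0 0" --pt "0 -4.8 0 0" --pt "0 -4.8 0 0" --pt "0 -4.8 0 0" --pt "0 0 0 0"

```text
clock: 22.75
tcp_pos: [499.1, -391.0, 127.8]
ee_rot: [[-0.998, 0.003, -0.063], [0.063, -0.005, -0.998], [-0.004, -1.0, 0.005]]
wrist_force: [0.1, 1.1, 0.5]
opening: -0.001
```

Run:
```python
from h import *
s=readout.sense();print(s['clock'],s['tcp_pos'],s['wrist_force'])
c=capture('top');cv2.imwrite('pics/t19.png',cv2.resize(c['image'][100:220,170:370,::-1],None,fx=4,fy=4,interpolation=cv2.INTER_CUBIC))
c=capture('scene');cv2.imwrite('pics/s19.png',cv2.resize(c['image'][120:300,120:370,::-1],None,fx=3,fy=3,interpolation=cv2.INTER_CUBIC))
```

```text
22.75 [ 499.12606293 -391.04596462  127.80751127] [0.13856752 1.08328752 0.49384106]
```

View pics/t19.png

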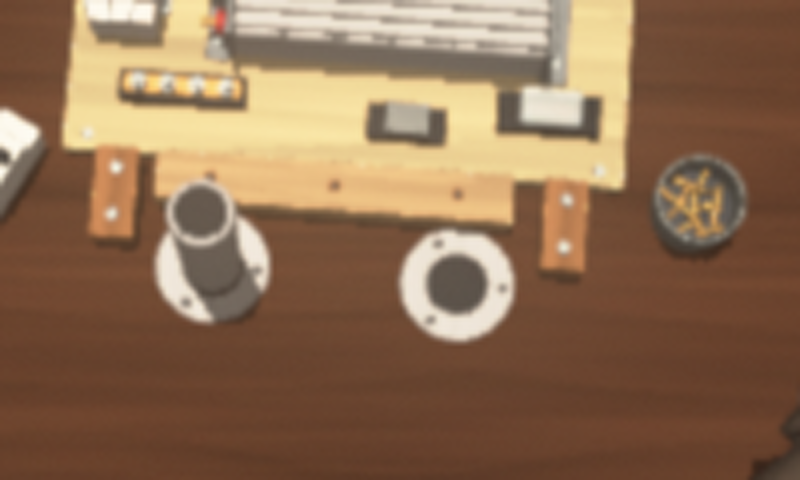

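View pics/s19.png

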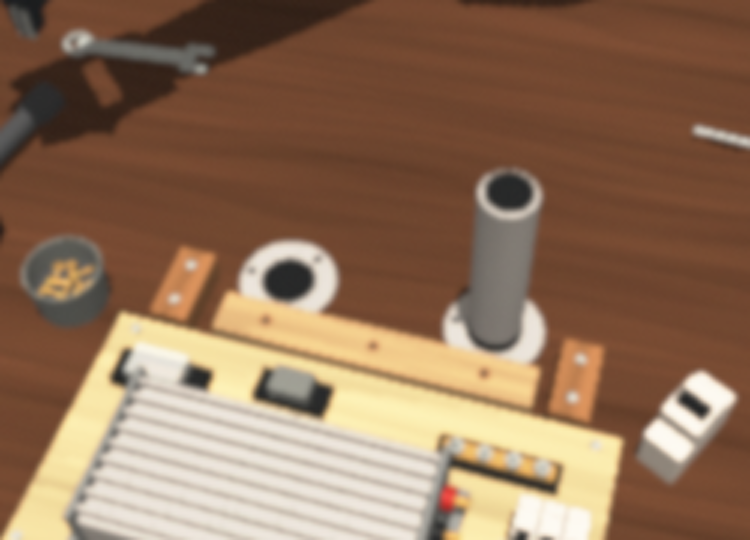

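Both views show the batten lying along the board edge between the cleats, with crop holes at (209,176), (334,185) and (458,194). The bystanders look unmoved. I'll check flushness with numbers.

Run:
```python
from h import *
t=capture('top');sc=capture('scene')
f=lambda p,k,o:((np.array(p,float)+.5)/k-.5+o)
print(tob(plane(t,f([(209,176),(334,185),(458,194)],4,[170,100]),34)).round(1))
print(tob(plane(sc,f([(265,320),(373,346),(485,373)],3,[120,120]),34)).round(1))
# scene: along lines perpendicular to edge, find batten far top edge (z34) and board edge (z18)
g=cv2.cvtColor(sc['image'],cv2.COLOR_RGB2GRAY).astype(np.float32)
for Y in range(-140,141,35):
    X=np.arange(-36,26,1.0);w=tow(np.c_[X,np.full(len(X),float(Y))])
    uv=proj(sc,np.c_[w,np.full(len(w),34.)]).astype(np.float32)
    v=cv2.remap(g,uv[:,0].reshape(1,-1),uv[:,1].reshape(1,-1),cv2.INTER_CUBIC)[0]
    i=v.argmin();lo=v[i]
    print(Y,'min at',X[i],int(lo),v[20:56:3].astype(int))
for n,p,z in(('tub',(345,150),50),):pass
```

```text
[[-18.8 106.4]
 [-18.7   5. ]
 [-18.7 -95.5]]
[[-20.5 -98.7]
 [-20.9   2. ]
 [-21.3 102.9]]
-140 min at 3.0 113 [181 179 179 173 167 140 114 128 180 218 228 227]
-105 min at 3.0 130 [190 198 204 205 196 168 133 138 182 218 227 226]
-70 min at 4.0 137 [201 206 212 212 206 182 144 143 181 215 224 214]
-35 min at 4.0 138 [201 206 212 214 208 185 147 143 185 218 226 223]
0 min at 4.0 135 [184 201 209 211 203 179 142 142 185 218 224 223]
35 min at 4.0 131 [209 210 209 208 202 176 140 135 176 213 223 222]
70 min at 4.0 130 [212 211 209 207 202 180 141 134 174 213 224 226]
105 min at 4.0 129 [186 205 208 203 196 175 138 135 180 216 227 230]
140 min at 4.0 129 [215 216 211 205 196 173 138 134 181 222 232 233]
```

Run:
```python
from h import *
a=cv2.imread('pics/top0.png').astype(int);b=capture('top')['image'][:,:,::-1].astype(int)
for n,(x0,y0,x1,y1) in dict(tub=(330,135,360,165),breaker=(155,125,182,157),fuse=(258,122,285,138),tape=(90,182,130,220),torch=(374,176,398,226),driver=(103,236,172,256),spanner=(333,244,393,262)).items():
    d=abs(a-b)[y0:y1,x0:x1].max(2);print(n,d.mean().round(1),d.max())
s=readout.sense();print(s['wrist_force'],s['clock']);job.hand_in()
```

```text
tub 0.9 3
breaker 0.7 2
fuse 1.8 6
tape 1.0 3
torch 20.9 49
driver 1.0 7
spanner 50.4 161
[0.418306   0.41359541 0.66577008] 23.0
the job is handed in; nothing more can be done
```

The batten is home: flat on the floor, flush along the board's front edge, behind the leg and between the two cleats. I angled its left end in past the leg and then swung the right end round, using only nudges from the closed fingers. I handed in at 23 s with the hand clear.

**Fit:**
- The three screw holes lie parallel to the edge within about 0.25°. They sit 18.7–18.8 mm in front of it in the top view and 20.5–21.3 mm in the scene view; home is 20 mm. The two views differ by about 2 mm, which is the stated calibration error.
- The batten is about 2–5 mm off centre, with more than 10 mm to spare at each cleat.
- The dark line between batten and board is even along the whole length. The fingers met firm resistance at the end (16 N).

**Bystanders:** The tub, breaker, fuse carrier, tape and screwdriver are unchanged from the first picture. The same check failed for the torch and spanner (large pixel differences). The arm or its shadow covered that corner, so I compared them only by eye in the scene view, where both look to be in the same place.

**Mishap:** On the first push, the real fingertips were about 21 mm higher than the position reading suggests. They slid onto the top of the batten with about 5 N. The batten did not move; I backed off and worked lower from then on.

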